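# Dial the wheel lock of the cleaning-supplies chest and draw its bolt

### The arm

A 6-joint arm with a two-finger parallel gripper is mounted at the origin on a cart in front of the work surface, level with it; the furniture and walls round the work are solid. World frame = base frame: x ahead of the robot, y to its left, z up, the work surface at z = 0. Lengths are in m, angles in rad, forces in N, time in s.
With the tool pointing down it reaches from about 0.325 to 0.775 m from the base axis. Payload 9.3 kg.
Tool frame: the origin (TCP) lies midway between the tips of the shut fingers; the grasp point (between the pads) lies 19 mm behind it; z points along the fingers, x is the direction in which the jaws open and shut, and the axes are right-handed (so a half turn about z gives the same grasp; the last joint's range is limited). The gripper opens to 85 mm and grips with 20 to 120 N. Pads are 22 mm wide; open, the fingers measure 114 mm over their backs; the gripper's body (76 mm by 85 mm) begins 54 mm behind the grasp point. The pads swing forward as they close: fully open they stand 13 mm farther back than shut.
Start: joints at [1.18, 0.259, 0.021, 1.334, 0, 1.418], TCP at [0.13, 0.535, 0.231] pointing down, gripper open.
Joint ranges: [-3.04, 3.04], [-0.91, 1.82], [-1.04, 1.36], [-1.92, 1.95], [-1.52, 1.45], [-3.14, 3.14]. Speed limits (rad/s): [2.22, 2.22, 2.79, 3.14, 3.14, 3.14].

### API

Orientations are given as a unit quaternion [w, x, y, z].
In Python, from bench import arm, vision gives the robot as it stands.
- The arm moves only by the tool step_arm, never from a script. Its argument "targets" is a list that holds one entry, the list of rows, each a list of 5 numbers: the finger opening in m, from 0 to 0.0854, then the shift along the world's x, y, z in m, then the turn about the world's z in degrees. In form: [[[grip, tx, ty, tz, spin], ...]]. A call has 1 to 20 rows; each row shifts and turns the commanded pose from where the row before left it; what a row does not reach is not made up. A row lasts 1/10 s, in which the tool goes at most 50 mm and 8.59 degrees, less where a joint would pass 70% of its speed; a pose out of reach is approached as far as the arm can. A call is refused whole if a number of a shift passes 0.05 or a number of a turn 8.59, either way. A call with a gripper value outside its range is refused whole. The fingers move at their own pace and stop on an object; "squeeze" is the grip in N (left out, the last holds). Time passes only in rows, so rows that do not move let the fingers close. It gives the time, the measured TCP pose, the force and the opening at its end, in the units of the state.
- arm.state(): the state, without advancing time (a new reading comes with each control period).
- vision.capture(name): name is "scene" or "top"; returns the picture (400x640x3 uint8, red, green, blue); there is no depth.
- vision.camera_params(name): a dict with "camera_matrix" (3x3 intrinsics, pixels), "extrinsics" (4x4, takes a point from camera to world coordinates). Camera axes: x right, y up, looking along -z (the intrinsics and any distortion apply to the point x, -y, -z); pixel columns grow to the right and rows downward; lengths in m; the calibration is good to about 2 mm. A picture is of the moment at which its call begins. camera_params takes no time and is no camera call.
- arm.sign_off(): hands the job in, once; it reports no verdict.
The state is a dict: "clock": time; "joint_pos": joint angles; "qd": joint speeds; "joint_efforts": joint torques, N m; "tool_pos": TCP position; "orientation": TCP orientation; "ft_force": force on the tool from outside, world axes, zero at the start; "ft_torque": the same for the moment, N m; "gripper_width": finger opening in m.
Only numpy, scipy, OpenCV 4.12 (cv2) and the standard library are available. Lean on these libraries where they do the work, as an engineer would, in place of code of your own. Each camera call takes 0.05 s, during which the arm holds its last target.

### The job

Unlock the grey chest: without touching the middle thumbwheel's setting (it already shows two pips), press gently on the sprung left wheel and roll it until three pips face straight up, and roll the right wheel in the same way until five pips face straight up. Then slide the bolt by its knob at the right end of the lid fully to the right and let go, with the wheels still showing 3 - 2 - 5. Do not press hard on the wheels, and leave the tea light on the lid and everything else where it stands.

Things in the scene. Friction and masses are not known exactly. Their poses are not given: they have to be found in the camera images.
- chest: grey steel chest, fixed to the worktop, 146 (x) by 228 (y) by 75 mm high; three thumbwheels and, at the right end, a bolt stand on its flat lid. Origin: on the worktop under the middle wheel; the chest reaches 52 mm to -x, 94 mm to +x, 83 mm to +y (left) and 145 mm to -y (right) of it. x points across the chest away from the robot, y to the left along the row of wheels, z up.
- slot_left (a point): point on the lid (75 mm up) exactly below the crown of the left (+y) wheel; wheels are 46 mm apart in y. The crown stands 12 to 26 mm above this point, different for each wheel and run: feel for it. The wheel is sprung: it yields from about 2.5 N, sinks 1 mm per 0.9 N and meets a hard stop at 6 mm (8 N). Over 16 N is too hard.
- wheel_left (a joint): turn of the left (+y) thumbwheel (rad, endless, counts on over full turns): (n-1) x 1.0472, plus or minus whole turns of 6.2832, when n pips are straight up; it grows as the wheel's top rolls along the chest's +x. Wanted: three pips. White drum, 26 mm radius, 20 mm wide, axle along the chest's y; dark pips 1 to 6 evenly round the rim, like a die. Needs 2 N at the rim (pressed below 4 N it slips); stays where left.
- slot_middle (a point): point on the lid (75 mm up) exactly below the crown of the middle wheel; wheels are 46 mm apart in y. The crown stands 12 to 26 mm above this point, different for each wheel and run: feel for it. The wheel is sprung: it yields from about 2.5 N, sinks 1 mm per 0.9 N and meets a hard stop at 6 mm (8 N). Over 16 N is too hard.
- wheel_middle (a joint): turn of the middle thumbwheel (rad, endless, counts on over full turns): (n-1) x 1.0472, plus or minus whole turns of 6.2832, when n pips are straight up; it grows as the wheel's top rolls along the chest's +x. Already shows two pips and is to be left so. White drum, 26 mm radius, 20 mm wide, axle along the chest's y; dark pips 1 to 6 evenly round the rim, like a die. Needs 2 N at the rim (pressed below 4 N it slips); stays where left.
- slot_right (a point): point on the lid (75 mm up) exactly below the crown of the right (-y) wheel; wheels are 46 mm apart in y. The crown stands 12 to 26 mm above this point, different for each wheel and run: feel for it. The wheel is sprung: it yields from about 2.5 N, sinks 1 mm per 0.9 N and meets a hard stop at 6 mm (8 N). Over 16 N is too hard.
- wheel_right (a joint): turn of the right (-y) thumbwheel (rad, endless, counts on over full turns): (n-1) x 1.0472, plus or minus whole turns of 6.2832, when n pips are straight up; it grows as the wheel's top rolls along the chest's +x. Wanted: five pips. White drum, 26 mm radius, 20 mm wide, axle along the chest's y; dark pips 1 to 6 evenly round the rim, like a die. Needs 2 N at the rim (pressed below 4 N it slips); stays where left.
- bolt_knob (a point): centre of the grip of the bolt's knob, 19 mm above the lid; it moves with the bolt. Upright dark round knob, 18 mm across, gripped from 10 to 28 mm above the lid, on a flat plate between two rails 5 mm high and 32 mm apart. Locked, it stands 96 mm to -y of the middle wheel, 50 mm from the right wheel.
- bolt (a joint): travel of the bolt (m): 0 locked (home, towards the wheels), 0.025 fully drawn, at its stop to the right (chest's -y). Drags with about 4 N. Blocked within, after less than 2 mm, unless the wheels show 3 - 2 - 5, each within about 0.16 rad of straight up.
- candle: tea light, 38 mm wide, 15 mm high, standing on the chest's lid at its back left corner; a bystander, not to be moved. Origin at the centre of its underside.
- soap: bar of soap, 58x84x26 mm, on the worktop; a bystander, not to be moved. Origin at the centre of its underside.
- tube: squeeze tube lying on the worktop, 63x189x42 mm; a bystander, not to be moved. Origin at the centre of its underside.
- salt_mill: white salt shaker, 44 mm wide, 90 mm high; a bystander, not to be moved. Origin at the centre of its underside.
- spice_jar: glass spice jar, 44 mm wide, 109 mm high; a bystander, not to be moved. Origin at the centre of its underside.
- dropper: small dropper bottle, 33 mm wide, 102 mm high; a bystander, not to be moved. Origin at the centre of its underside.

How it is judged:
On the way, in this order (a step that is already met when the one before it is completed fails the run):
1. with the bolt still home, the left wheel shows three pips, the middle two and the right five ((value of joint wheel_left between -10.772 and -10.172 rad or value of joint wheel_left between -4.4888 and -3.8888 rad or value of joint wheel_left between 1.7944 and 2.3944 rad or value of joint wheel_left between 8.0776 and 8.6776 rad or value of joint wheel_left between 14.3608 and 14.9608 rad) and (value of joint wheel_middle between -11.8192 and -11.2192 rad or value of joint wheel_middle between -5.536 and -4.936 rad or value of joint wheel_middle between 0.7472 and 1.3472 rad or value of joint wheel_middle between 7.0304 and 7.6304 rad or value of joint wheel_middle between 13.3136 and 13.9136 rad) and (value of joint wheel_right between -8.6776 and -8.0776 rad or value of joint wheel_right between -2.3944 and -1.7944 rad or value of joint wheel_right between 3.8888 and 4.4888 rad or value of joint wheel_right between 10.172 and 10.772 rad or value of joint wheel_right between 16.4552 and 17.0552 rad) and value of joint bolt below 0.004 m), for 0.2 s.
2. the bolt is drawn to its stop (value of joint bolt above 0.022 m), for 0.2 s.
At the end, for the whole second after the job is handed in: The bolt stands drawn to its stop (at least 22 of 25 mm), the wheels show 3 - 2 - 5 from left to right, each number within 0.3 rad of straight up, and the bolt and wheels are let go ((value of joint wheel_left between -10.772 and -10.172 rad or value of joint wheel_left between -4.4888 and -3.8888 rad or value of joint wheel_left between 1.7944 and 2.3944 rad or value of joint wheel_left between 8.0776 and 8.6776 rad or value of joint wheel_left between 14.3608 and 14.9608 rad) and (value of joint wheel_middle between -11.8192 and -11.2192 rad or value of joint wheel_middle between -5.536 and -4.936 rad or value of joint wheel_middle between 0.7472 and 1.3472 rad or value of joint wheel_middle between 7.0304 and 7.6304 rad or value of joint wheel_middle between 13.3136 and 13.9136 rad) and (value of joint wheel_right between -8.6776 and -8.0776 rad or value of joint wheel_right between -2.3944 and -1.7944 rad or value of joint wheel_right between 3.8888 and 4.4888 rad or value of joint wheel_right between 10.172 and 10.772 rad or value of joint wheel_right between 16.4552 and 17.0552 rad) and value of joint bolt above 0.022 m); the robot touches nothing.
It fails at once if a wheel is pressed with more than 16 N (contact force between any of the fingers, the arm and wheel_left above 16 N or contact force between any of the fingers, the arm and wheel_middle above 16 N or contact force between any of the fingers, the arm and wheel_right above 16 N).
It fails at once if the middle wheel is turned off its number (by more than 0.3 rad) (not (value of joint wheel_middle between -11.8192 and -11.2192 rad or value of joint wheel_middle between -5.536 and -4.936 rad or value of joint wheel_middle between 0.7472 and 1.3472 rad or value of joint wheel_middle between 7.0304 and 7.6304 rad or value of joint wheel_middle between 13.3136 and 13.9136 rad)).
It fails at once if a bystander is moved by more than 20 mm (distance of any of candle, soap, tube, salt_mill, spice_jar, dropper from where it was at the start of the episode above 0.02 m).
It also fails if it takes over 61 s, if anything falls off the work surface, if the arm or the gripper's body presses on something with over 40 N, if the wrist force passes 120 N, or if a joint passes its speed limit or range.

## Working session

There is one attempt and no reset: what is moved stays moved. The work goes in short steps, Python scripts to look and compute and a tool call to move; the robot and the scene stay as the last step left them, time stands still between calls to the robot, and variables do not carry over. Pictures are saved under pics/ and viewed, and the job is handed in when it is done.

Besides the shell and the picture viewer there is one more tool, called after "Call:" as a command line: name --argument value ..., lists and objects as JSON in quotes. step_arm: Moves the arm, as the interface text tells. Its arguments: {"type":"object","properties":{"targets":{"type":"array"},"squeeze":{"type":"number"}},"required":["targets"]}

```bash
mkdir -p pics; ls; python3 - <<'E'
from bench import arm, vision
import cv2,numpy as np
s=arm.state(); print(s)
for n in("scene","top"):
    im=vision.capture(n); cv2.imwrite(f"pics/{n}0.png",im[:,:,::-1]); p=vision.camera_params(n); print(n,p)
E
```

```text
pics
{'clock': 0.0, 'joint_pos': array([1.18040358e+00, 2.59179250e-01, 2.07393274e-02, 1.33371300e+00,
       9.57771849e-06, 1.41818443e+00]), 'qd': array([-0.00061294, -0.00012458,  0.00032892, -0.00030705,  0.0010923 ,
       -0.00052254]), 'joint_efforts': array([-1.41273638e-03, -5.55640018e+01,  3.44536364e+01,  1.36108592e-02,
       -3.68410183e-04,  9.80878781e-06]), 'tool_pos': array([0.12944451, 0.53424519, 0.23066438]), 'orientation': array([ 3.29263295e-04,  7.85985349e-01,  6.18244750e-01, -5.93040789e-04]), 'ft_force': array([-0.57404619, -0.57224463,  0.05077682]), 'ft_torque': array([-0.00497931,  0.00248162,  0.01939557]), 'gripper_width': 0.08551881700806553}
scene {'camera_matrix': array([[382.07594469,   0.        , 317.17214747],
       [  0.        , 382.07594469, 206.09589114],
       [  0.        ,   0.        ,   1.        ]]), 'extrinsics': array([[ 0.4829657 ,  0.40772481, -0.77492232, -0.41764243],
       [-0.87559434,  0.21590718, -0.43210953, -0.49470099],
       [-0.00887048,  0.88721168,  0.4612773 ,  0.57245562],
       [ 0.        ,  0.        ,  0.        ,  1.        ]])}
top {'camera_matrix': array([[381.71748057,   0.        , 321.5842221 ],
       [  0.        , 381.71748057, 200.37635913],
       [  0.        ,   0.        ,   1.        ]]), 'extrinsics': array([[-0.00617517,  0.97805688, -0.20824648,  0.21138413],
       [-0.99996341, -0.00727268, -0.004505  , -0.02793632],
       [-0.00592066,  0.20821104,  0.978066  ,  1.10888152],
       [ 0.        ,  0.        ,  0.        ,  1.        ]])}
```

View pics/scene0.png

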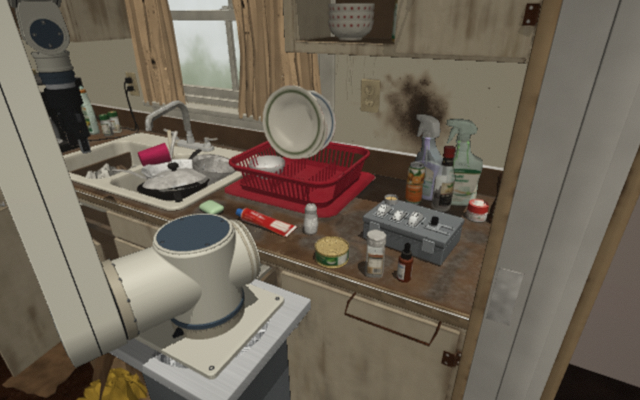

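View pics/top0.png

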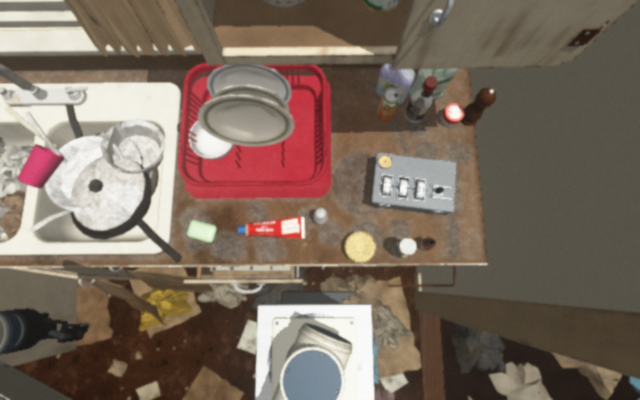

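The scene view shows the chest at about (412,230), with the jar at (376,255), the dropper at (405,262) and the salt mill at (310,218). In the top view the chest is around (415,185), the wheels at about (387,186), (404,187) and (420,188), the knob at about (438,190) and the candle at (385,161). I'll zoom in next.

```bash
python3 - <<'E'
import cv2,numpy as np
t=cv2.imread("pics/top0.png");s=cv2.imread("pics/scene0.png")
a=cv2.resize(t[145:220,360:465],None,fx=7,fy=7,interpolation=cv2.INTER_CUBIC)
b=cv2.resize(s[185:265,355:470],None,fx=6.9,fy=6.9,interpolation=cv2.INTER_CUBIC)
cv2.imwrite("pics/tz.png",a);cv2.imwrite("pics/sz.png",b)
E
```

```text
(no output)
```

View pics/tz.png

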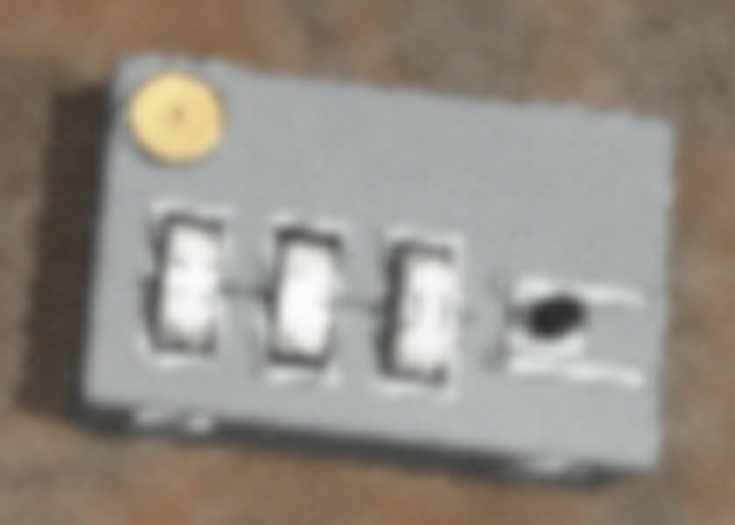

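View pics/sz.png

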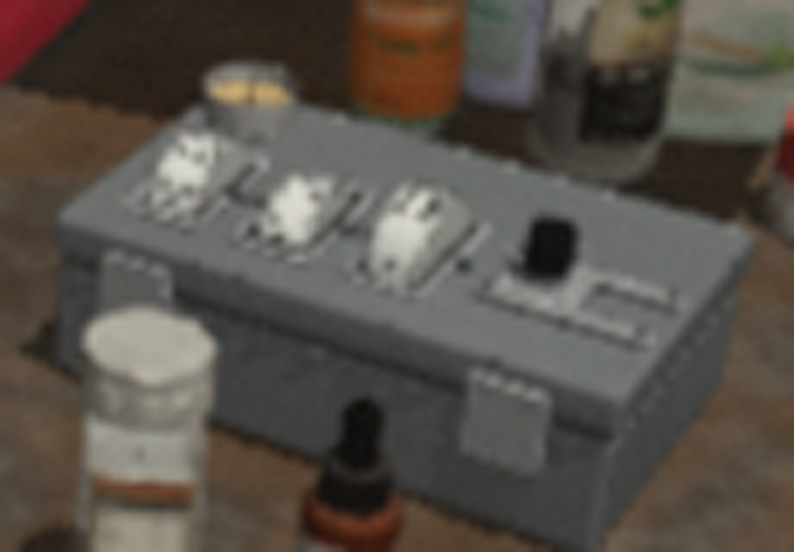

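The top zoom shows the lid corners at about (118,60), (675,118), (655,465) and (85,402). The pips are tiny, so I'll measure the chest pose first and then rectify the wheels.

```bash
cat > h.py <<'E'
import numpy as np,cv2
from bench import arm,vision
def P(n):
    p=vision.camera_params(n);return np.array(p["camera_matrix"]),np.array(p["extrinsics"])
def ray(n,u,v):
    K,T=P(n);d=np.array([(u-K[0,2])/K[0,0],-(v-K[1,2])/K[1,1],-1]);return T[:3,3],T[:3,:3]@d
def plane(n,u,v,z):
    o,d=ray(n,u,v);return o+d*(z-o[2])/d[2]
def proj(n,X):
    K,T=P(n);c=(np.atleast_2d(X)-T[:3,3])@T[:3,:3];return np.c_[K[0,0]*c[:,0]/-c[:,2]+K[0,2],K[1,1]*c[:,1]/c[:,2]+K[1,2]]
def tri(a,b):
    A=[];B=[]
    for n,u,v in(a,b):
        o,d=ray(n,u,v);d=d/np.linalg.norm(d);M=np.eye(3)-np.outer(d,d);A.append(M);B.append(M@o)
    X=np.linalg.lstsq(np.vstack(A),np.hstack(B),rcond=None)[0];return X
E
python3 - <<'E'
from h import *
t=cv2.imread("pics/top0.png")
hsv=cv2.cvtColor(t,cv2.COLOR_BGR2HSV)
m=((hsv[...,1]<45)&(hsv[...,2]>105)).astype(np.uint8); w=np.zeros_like(m); w[148:216,366:460]=m[148:216,366:460]
n,l,st,c=cv2.connectedComponentsWithStats(w); k=1+np.argmax(st[1:,4]); 
cs,_=cv2.findContours((l==k).astype(np.uint8),0,2); h=cv2.convexHull(np.vstack(cs))
r=cv2.minAreaRect(h); print(r, cv2.approxPolyDP(h,4,True)[:,0].tolist())
ap=cv2.boxPoints(r)
for p in [(360+118/7-.43,145+60/7-.43),(360+675/7-.43,145+118/7-.43),(360+657/7-.43,145+468/7-.43),(360+85/7-.43,145+402/7-.43)]: print('hand',p,plane("top",*p,.075))
for p in ap: print(p,plane("top",*p,.075))
# knob
kt=(360+553/7-.43,145+316/7-.43); ks=(355+551/6.9-.43,185+248/6.9-.43)
print('knob tri',tri(("top",*kt),("scene",*ks)))
for x,y in((189,289),(307,299),(425,311)): print(plane("top",360+x/7-.43,145+y/7-.43,.09))
for (a,b),(c,d) in zip(((189,285),(307,299),(425,311)),((192,160),(303,205),(412,225))):
  print('w',tri(("top",360+a/7-.43,145+b/7-.43),("scene",355+c/6.9-.43,185+d/6.9-.43)))
E
```

```text
((415.252685546875, 182.7964630126953), (84.22071838378906, 53.84252166748047), 6.1466264724731445) [[376, 154], [455, 160], [454, 211], [373, 202]]
hand (376.4271428571428, 153.14142857142858) [ 0.56758482 -0.17986317  0.075     ]
hand (455.99857142857144, 161.42714285714285) [ 0.54116955 -0.40352846  0.075     ]
hand (453.4271428571429, 211.42714285714285) [ 0.39779077 -0.38509507  0.075     ]
hand (371.71285714285716, 201.99857142857144) [ 0.42589912 -0.16172729  0.075     ]
[370.5019  205.05406] [ 0.41731175 -0.15809929  0.075     ]
[376.26697 151.52107] [ 0.57242677 -0.17958253  0.075     ]
[460.00348 160.53886] [ 0.54370004 -0.41502896  0.075     ]
[454.2384  214.07185] [ 0.39040834 -0.38674089  0.075     ]
knob tri [ 0.45556084 -0.34420313  0.09324731]
[ 0.46779612 -0.20210621  0.09      ]
[ 0.4633997 -0.2481716  0.09     ]
[ 0.45820675 -0.29409015  0.09      ]
w [ 0.46983537 -0.20247513  0.08839935]
w [ 0.4652128  -0.24973712  0.08260021]
w [ 0.458313   -0.29402781  0.08885099]
```

```bash
python3 - <<'E'
from h import *
R=lambda yaw:np.array([[np.cos(yaw),-np.sin(yaw)],[np.sin(yaw),np.cos(yaw)]])
o=np.array([.4648,-.249]);yaw=np.radians(-6.7)
def W(x,y,z): return np.r_[o+R(yaw)@[x,y],z]
for q in [(-.052,.083),(.094,.083),(.094,-.145),(-.052,-.145)]: print(q,(proj("top",W(*q,.075))[0]+.0).round(1),proj("scene",W(*q,.075))[0].round(1))
print('knob',proj("top",W(0,-.096,.094)),proj("scene",W(0,-.096,.094)))
ims={n:np.mean([vision.capture(n).astype(float) for _ in range(6)],0) for n in("top","scene")}
np.savez("im0.npz",**ims)
t=ims["top"][...,::-1];s=ims["scene"][...,::-1]
def strip(im,f,lo=90,hi=255): 
    a=cv2.resize(im,None,fx=f,fy=f,interpolation=cv2.INTER_CUBIC);return np.clip((a-lo)*255/(hi-lo),0,255).astype(np.uint8)
print(t[172:200,380:425].max(),s[200:230,375:425].max())
cv2.imwrite("pics/tz1.png",strip(t[170:202,378:430],15))
cv2.imwrite("pics/sz1.png",strip(s[200:232,372:428],14))
E
```

```text
(-0.052, 0.083) [371.3 203.1] [361. 216.]
(0.094, 0.083) [375.6 153.1] [385.7 196.3]
(0.094, -0.145) [456.2 161.4] [463.7 217.7]
(-0.052, -0.145) [454.1 212. ] [444.9 242.4]
knob [[439.18456588 190.15502998]] [[433.83408586 220.730232  ]]
251.0 216.66666666666666
```

View pics/tz1.png

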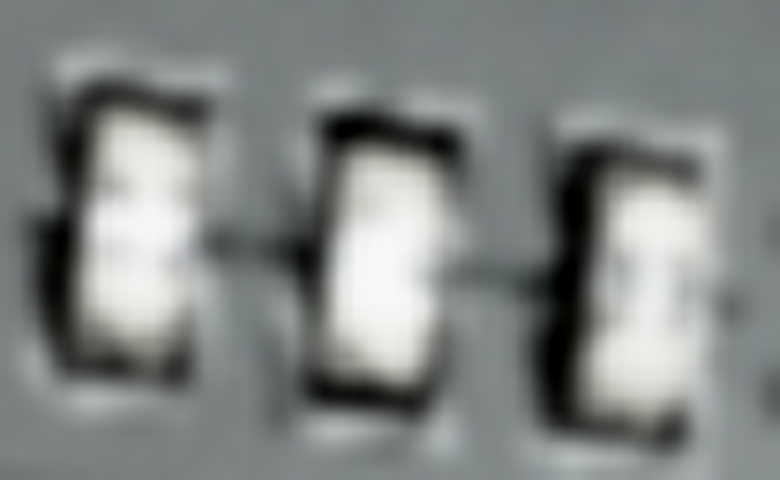

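View pics/sz1.png

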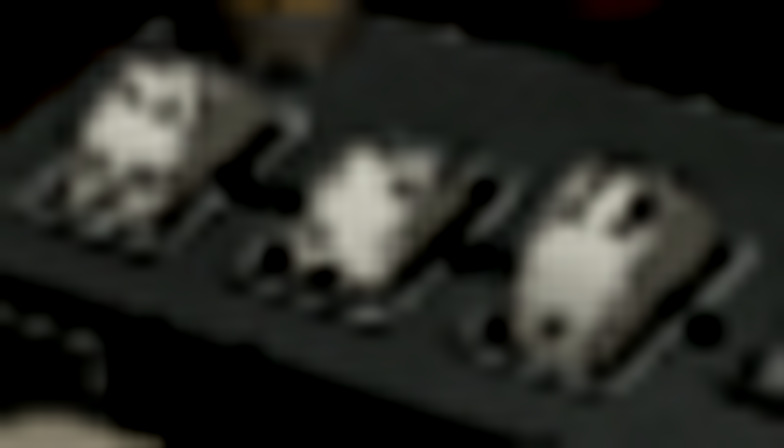

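```bash
cat >> h.py <<'E'
yaw=np.radians(-6.7);o=np.array([.4648,-.249])
Rm=np.array([[np.cos(yaw),-np.sin(yaw)],[np.sin(yaw),np.cos(yaw)]])
def W(p):
    p=np.atleast_2d(p);return np.c_[p[:,:2]@Rm.T+o,p[:,2]]
def unwrap(n,im,yc,h,dx=0,dy=0,r=.026):
    # rows: angle phi from crown, + towards the robot (-x); cols: y from +13 to -13 mm
    ph=np.radians(np.arange(-80,100,1.));yy=np.arange(13,-13.01,-.25)/1e3
    A,Y=np.meshgrid(ph,yy,indexing='ij')
    X=np.c_[(-r*np.sin(A)).ravel()+dx,(Y+yc).ravel()+dy,(.075+h-r+r*np.cos(A)).ravel()]
    uv=proj(n,W(X)).astype(np.float32).reshape(*A.shape,2)
    return cv2.remap(im.astype(np.float32),uv[...,0],uv[...,1],cv2.INTER_CUBIC)
def sheet(ims,hs,name,lo=60,hi=230):
    out=[]
    for n in("scene","top"):
        row=[]
        for yc,h in zip((.046,0,-.046),hs):
            a=unwrap(n,ims[n][...,::-1],yc,h);a=cv2.resize(a,None,fx=1.2,fy=1.55)
            a=np.clip((a-lo)*255/(hi-lo),0,255).astype(np.uint8)
            for d in(-60,0,60):
                y=int((d+80)*1.55);cv2.line(a,(0,y),(6,y),(0,0,255),1)
            row+=[a,np.zeros((a.shape[0],8,3),np.uint8)]
        out.append(np.hstack(row))
    cv2.imwrite(name,np.hstack(out))
E
python3 - <<'E'
from h import *
ims=dict(np.load("im0.npz"))
for h in(.014,.020,.026): sheet(ims,[h]*3,f"pics/u{int(h*1000)}.png")
a=np.vstack([cv2.resize(cv2.imread(f"pics/u{k}.png"),None,fx=1,fy=.7) for k in(14,20,26)]);print(a.shape);cv2.imwrite("pics/uall.png",a)
E
```

```text
(585, 804, 3)
```

View pics/uall.png

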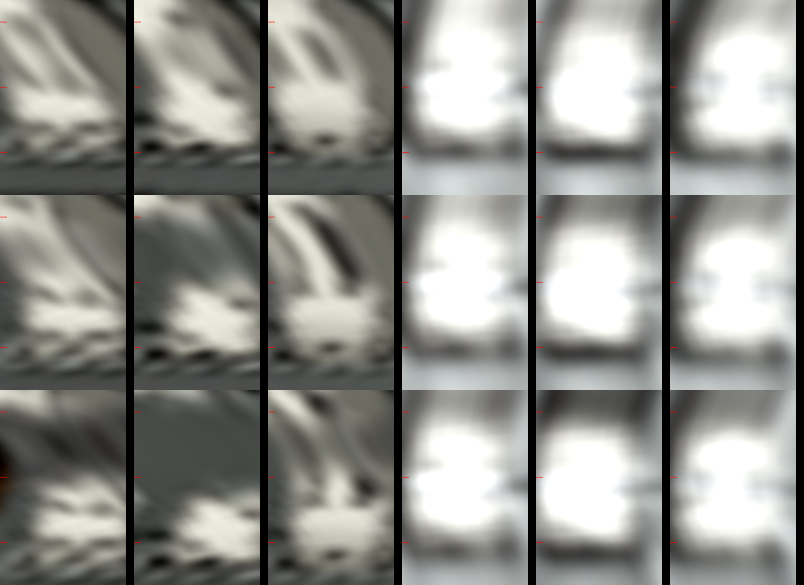

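Call:
step_arm --targets '[[[0,0.024,-0.034,0.005,0],[0,0.024,-0.034,0.005,0],[0,0.024,-0.034,0,0],[0,0.024,-0.034,0,0],[0,0.024,-0.034,0,0],[0,0.024,-0.034,0,0],[0,0.024,-0.034,0,0],[0,0.012,-0.04,0,0],[0,0.012,-0.04,0,0],[0,0.012,-0.04,0,0],[0,0.012,-0.04,0,0],[0,0.012,-0.04,0,0],[0,0.002,-0.044,0,0],[0,0.002,-0.044,0,3],[0,0.002,-0.044,0,3.9]]]' --squeeze 40

```text
clock: 2.2
tool_pos: [0.3633, -0.0372, 0.2415]
orientation: [0.0, 0.747, 0.665, 0.0]
ft_force: [1.1, 0.3, 0.1]
gripper_width: -0.0002
```

Call:
step_arm --targets '[[[0,0.01,-0.045,0,0],[0,0.01,-0.045,0,0],[0,0.043,-0.039,-0.01,0],[0,0.0437,-0.0385,-0.02,0],[0,0,0,-0.04,0],[0,0,0,-0.04,0],[0,0,0,-0.01,0],[0,0,0,0,0],[0,0,0,0,0],[0,0,0,0,0]]]'

```text
clock: 3.2
tool_pos: [0.4565, -0.1903, 0.1287]
orientation: [0.002, 0.747, 0.665, 0.0]
ft_force: [0.7, -0.2, -0.1]
gripper_width: -0.0004
```

```bash
python3 - <<'E'
from h import *
s=arm.state();print(s['tool_pos'],s['ft_force'],s['orientation'])
im=vision.capture("top")[...,::-1];im2=vision.capture("scene")[...,::-1]
a=cv2.resize(im[130:220,340:460],None,fx=3.3,fy=4.4);b=cv2.resize(im2[170:260,350:470],None,fx=3.3,fy=4.4)
cv2.imwrite("pics/p1.png",np.hstack([a,b]))
E
```

```text
[ 0.4565063  -0.19028698  0.12865092] [ 0.66740982 -0.17192155 -0.12011254] [1.70427166e-03 7.47265934e-01 6.64522750e-01 4.84617477e-04]
```

View pics/p1.png

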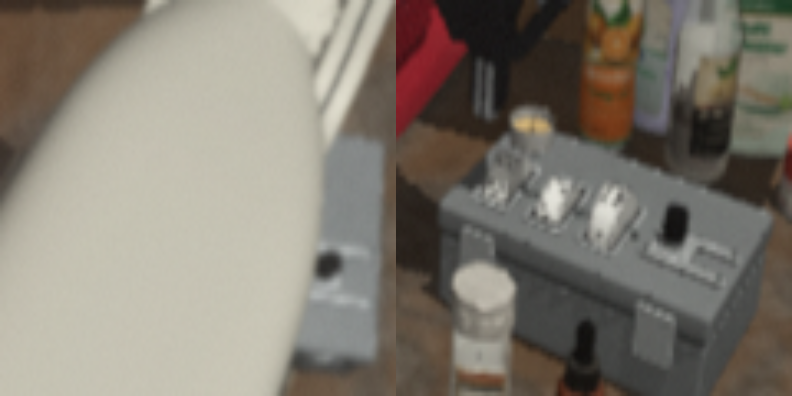

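```bash
python3 - <<'E'
from h import *
s=arm.state();p=s['tool_pos'];print(p,proj("scene",p))
print(Rm.T@(p[:2]-o), W([0,.046,.09]))
im2=vision.capture("scene")[...,::-1]
cv2.imwrite("pics/p2.png",cv2.resize(im2[100:260,320:470],None,fx=4,fy=3.7))
E
```

```text
[ 0.45622856 -0.19013264  0.12820349] [[377.2181008  195.57576124]]
[-0.015381   0.0574653] [[ 0.47016685 -0.20331415  0.09      ]]
```

View pics/p2.png

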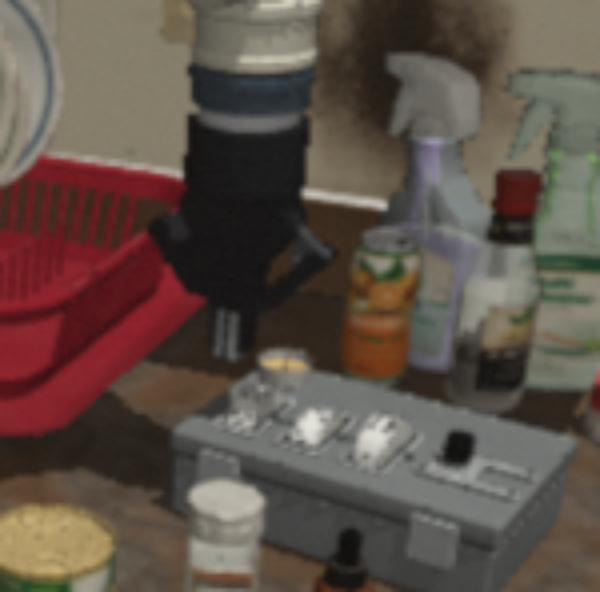

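Call:
step_arm --targets '[[[0,0.0069,-0.0066,0,0],[0,0.007,-0.0066,0,0],[0,0,0,-0.012,0],[0,0,0,-0.011,0],[0,0,0,0,0],[0,0,0,0,0]]]'

```text
clock: 3.95
tool_pos: [0.4689, -0.2027, 0.1029]
orientation: [-0.001, 0.747, 0.664, -0.0]
ft_force: [-0.1, 1.0, 0.6]
gripper_width: 0.0007
```

Call:
step_arm --targets '[[[0,0,0,-0.002,0],[0,0,0,-0.002,0],[0,0,0,0,0]]]'

```text
clock: 4.25
tool_pos: [0.4694, -0.203, 0.0995]
orientation: [0.0, 0.747, 0.664, 0.0]
ft_force: [-0.8, -0.4, -0.5]
gripper_width: 0.0004
```

Call:
step_arm --targets '[[[0,0,0,-0.002,0],[0,0,0,-0.002,0],[0,0,0,0,0]]]'

```text
clock: 4.55
tool_pos: [0.4693, -0.203, 0.0953]
orientation: [-0.0, 0.747, 0.664, -0.0]
ft_force: [0.7, -0.7, -0.6]
gripper_width: 0.0002
```

Call:
step_arm --targets '[[[0,0,0,-0.0015,0],[0,0,0,-0.0015,0],[0,0,0,0,0]]]'

```text
clock: 4.85
tool_pos: [0.4695, -0.203, 0.0926]
orientation: [0.0, 0.747, 0.664, 0.0]
ft_force: [-0.6, 0.4, 2.9]
gripper_width: -0.0001
```

```bash
python3 - <<'E'
from h import *
ims=dict(np.load("im0.npz"))
out=[]
for n,lo,hi in(("scene",70,215),("top",170,250)):
    a=unwrap(n,ims[n][...,::-1],.046,.018);a=cv2.resize(a,None,fx=3,fy=3)
    a=np.clip((a-lo)*255/(hi-lo),0,255).astype(np.uint8)
    for d in(-60,0,60): cv2.line(a,(0,(d+80)*3),(15,(d+80)*3),(0,0,255),1)
    out.append(a)
cv2.imwrite("pics/ul.png",np.hstack(out))
E
```

```text
(no output)
```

View pics/ul.png

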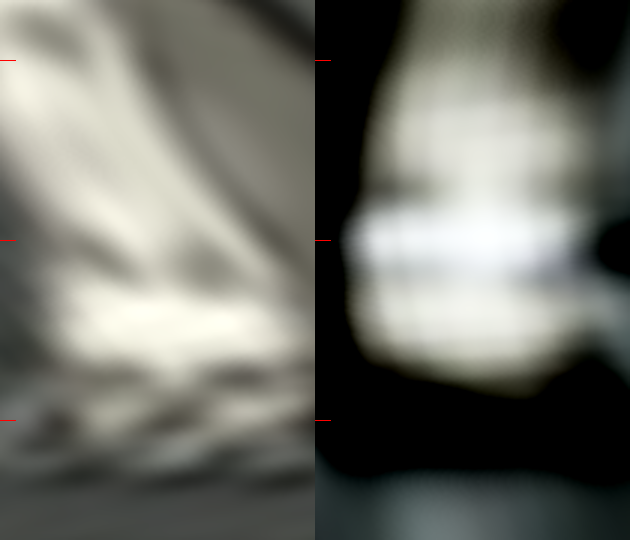

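Call:
step_arm --targets '[[[0,0,0,0.006,0],[0,0.0129,-0.0015,0,0],[0,0,0,-0.003,0],[0,0,0,-0.003,0],[0,0,0,-0.002,0],[0,0,0,-0.001,0],[0,0,0,0,0],[0,0,0,0,0]]]'

```text
clock: 5.65
tool_pos: [0.4827, -0.2047, 0.0899]
orientation: [0.001, 0.747, 0.664, 0.0]
ft_force: [1.4, -0.5, 6.0]
gripper_width: 0.0005
```

Call:
step_arm --targets '[[[0,-0.0027,0.0003,0,0],[0,-0.0027,0.0003,0,0],[0,-0.0027,0.0003,0,0],[0,-0.0027,0.0003,0,0],[0,-0.0027,0.0003,0,0]]]'

```text
clock: 6.15
tool_pos: [0.4691, -0.203, 0.0899]
orientation: [0.0, 0.747, 0.664, 0.0]
ft_force: [2.2, 1.5, 4.9]
gripper_width: 0.0001
```

Call:
step_arm --targets '[[[0,-0.0027,0.0003,0,0],[0,-0.0027,0.0003,0,0],[0,-0.0027,0.0003,0,0],[0,-0.0027,0.0003,0,0],[0,-0.0027,0.0004,0,0],[0,0,0,0,0],[0,0,0,0,0]]]'

```text
clock: 6.85
tool_pos: [0.4548, -0.2012, 0.0894]
orientation: [-0.0, 0.747, 0.664, -0.0]
ft_force: [-1.4, 0.2, 3.2]
gripper_width: 0.0001
```

Call:
step_arm --targets '[[[0,0,0,0.03,0],[0,0,0,0.03,0],[0,0.0055,-0.031,0,0],[0,0.006,-0.032,0,0],[0,0.006,-0.032,0,0],[0,0,0,0,0]]]'

```text
clock: 7.45
tool_pos: [0.4732, -0.2997, 0.1486]
orientation: [0.0, 0.748, 0.663, -0.0]
ft_force: [-0.5, -0.6, 0.2]
gripper_width: -0.0002
```

```bash
cat >> h.py <<'E'
def look(tag,hs,k=4):
    im=np.mean([vision.capture("scene").astype(float) for _ in range(k)],0);np.save(f"{tag}.npy",im)
    s=im[...,::-1];a=cv2.resize(s[200:232,372:428],None,fx=14,fy=10,interpolation=cv2.INTER_CUBIC);a=np.clip((a-70)*255/150,0,255)
    out=[]
    for yc,h in zip((.046,0,-.046),hs):
        q=unwrap("scene",s,yc,h)[20:];q=cv2.resize(q,(258,260));q=np.clip((q-60)*255/160,0,255)
        for d in(-60,0,30,60): y=int((d+60)*260/160);cv2.line(q,(0,y),(8,y),(0,0,255),1)
        out.append(q)
    b=np.hstack(out);b=np.hstack([b,np.zeros((260,784-b.shape[1],3))])
    cv2.imwrite(f"pics/{tag}.png",np.vstack([a,b]))
E
python3 -c "
from h import *
print(arm.state()['tool_pos']);look('l1',(.018,.014,.024))"
```

```text
[ 0.4732161  -0.29971019  0.14856603][ WARN:0@6.154] global loadsave.cpp:1063 imwrite_ Unsupported depth image for selected encoder is fallbacked to CV_8U.
```

View pics/l1.png

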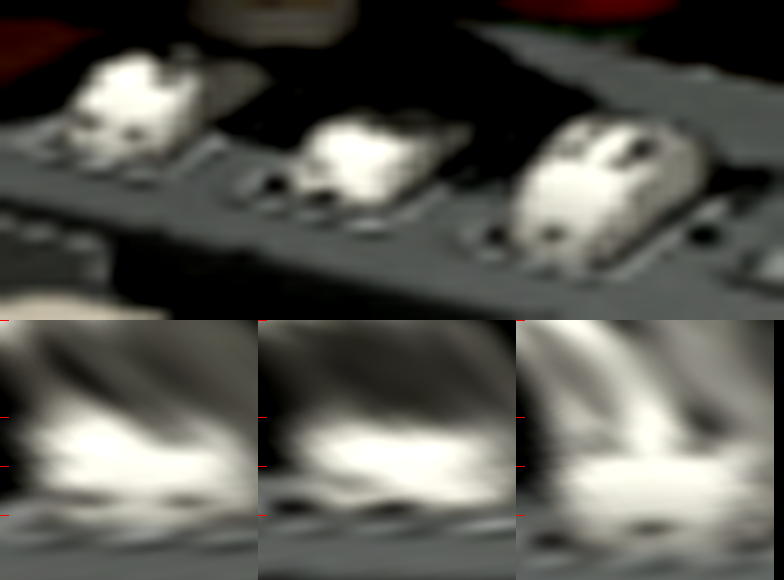

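Call:
step_arm --targets '[[[0,-0.003,0.0036,-0.02,0],[0,0,0,-0.02,0],[0,0,0,0,0],[0,0,0,0,0]]]'

```text
clock: 8.05
tool_pos: [0.4699, -0.2921, 0.11]
orientation: [-0.0, 0.747, 0.665, -0.0]
ft_force: [-0.1, 0.8, 0.5]
gripper_width: 0.0002
```

Call:
step_arm --targets '[[[0,0,0,-0.002,0],[0,0,0,-0.002,0],[0,0,0,0,0],[0,0,0,0,0]]]'

```text
clock: 8.45
tool_pos: [0.4699, -0.2929, 0.1058]
orientation: [0.0, 0.747, 0.664, 0.0]
ft_force: [0.3, -0.3, -0.3]
gripper_width: 0.0001
```

Call:
step_arm --targets '[[[0,0,0,-0.0015,0],[0,0,0,-0.0015,0],[0,0,0,0,0],[0,0,0,0,0]]]'

```text
clock: 8.85
tool_pos: [0.4698, -0.2928, 0.1025]
orientation: [-0.0, 0.747, 0.664, -0.0]
ft_force: [-0.8, 0.2, 0.3]
gripper_width: 0.0002
```

Call:
step_arm --targets '[[[0,0,-0.003,0,0],[0,0,0,-0.0015,0],[0,0,0,-0.0015,0],[0,0,0,0,0],[0,0,0,0,0]]]'

```text
clock: 9.35
tool_pos: [0.4699, -0.296, 0.0997]
orientation: [0.0, 0.747, 0.664, -0.0]
ft_force: [-0.2, -0.6, 1.7]
gripper_width: -0.0002
```

Call:
step_arm --targets '[[[0,0,0,-0.0015,0],[0,0,0,-0.0015,0],[0,0,0,-0.0005,0],[0,0,0,0,0],[0,0,0,0,0]]]'

```text
clock: 9.85
tool_pos: [0.4699, -0.296, 0.0962]
orientation: [0.0, 0.747, 0.664, -0.0]
ft_force: [-0.7, -2.2, 4.5]
gripper_width: 0.0
```

Call:
step_arm --targets '[[[0,0,0,-0.0006,0],[0,-0.0025,0.0003,0,0],[0,-0.0025,0.0003,0,0],[0,-0.0025,0.0003,0,0],[0,-0.0025,0.0003,0,0]]]'

```text
clock: 10.35
tool_pos: [0.4601, -0.2947, 0.0957]
orientation: [0.0, 0.747, 0.664, 0.0]
ft_force: [1.6, -0.3, 4.7]
gripper_width: -0.0
```

Call:
step_arm --targets '[[[0,-0.0025,0.0003,0,0],[0,-0.0025,0.0003,0,0],[0,-0.0025,0.0003,0,0],[0,-0.0025,0.0003,0,0],[0,0,0,0,0],[0,0,0,0,0]]]'

```text
clock: 10.95
tool_pos: [0.4495, -0.2933, 0.0953]
orientation: [-0.0, 0.747, 0.664, -0.0]
ft_force: [-1.7, -0.2, 4.4]
gripper_width: -0.0
```

Call:
step_arm --targets '[[[0,0,0,0.007,0],[0,0.0139,-0.0016,0,0],[0,0,0,-0.003,0],[0,0,0,-0.002,0],[0,0,0,-0.002,0],[0,0,0,0,0],[0,0,0,0,0]]]'

```text
clock: 11.65
tool_pos: [0.4639, -0.2951, 0.0957]
orientation: [0.0, 0.747, 0.664, 0.0]
ft_force: [2.0, -0.5, 4.9]
gripper_width: -0.0001
```

Call:
step_arm --targets '[[[0,-0.0023,0.0003,0,0],[0,-0.0023,0.0003,0,0],[0,-0.0022,0.0002,0,0],[0,0,0,0,0],[0,0,0,0,0]]]'

```text
clock: 12.15
tool_pos: [0.4566, -0.2941, 0.0956]
orientation: [-0.0, 0.747, 0.664, -0.0]
ft_force: [0.8, 0.8, 4.5]
gripper_width: 0.0001
```

Call:
step_arm --targets '[[[0,0,0,0.04,0],[0,0,0,0.04,0],[0,-0.015,0.02,0.04,0],[0,-0.02,0.04,0.01,0],[0,-0.02,0.04,0,0],[0,-0.02,0.04,0,0],[0,-0.01,0.04,0,0],[0,0,0.04,0,0],[0,0,0,0,0]]]'

```text
clock: 13.05
tool_pos: [0.3701, -0.0706, 0.2253]
orientation: [-0.001, 0.746, 0.666, -0.0]
ft_force: [0.6, -0.2, -0.1]
gripper_width: 0.0001
```

```bash
python3 -c "
from h import *
print(arm.state()['tool_pos'])
look('l2',(.018,.014,.025))
t=np.mean([vision.capture('top').astype(float) for _ in range(4)],0);np.save('t2.npy',t)
a=cv2.resize(t[170:202,378:430,::-1],None,fx=15,fy=15,interpolation=cv2.INTER_CUBIC);cv2.imwrite('pics/t2.png',np.clip((a-120)*255/135,0,255).astype(np.uint8))
" 2>/dev/null
```

```text
[ 0.37014144 -0.07057351  0.22529931]
```

View pics/l2.png

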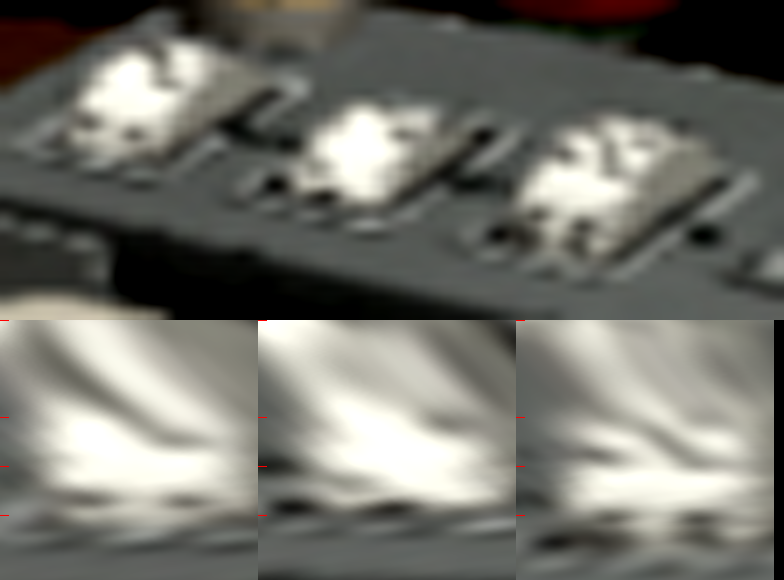

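View pics/t2.png

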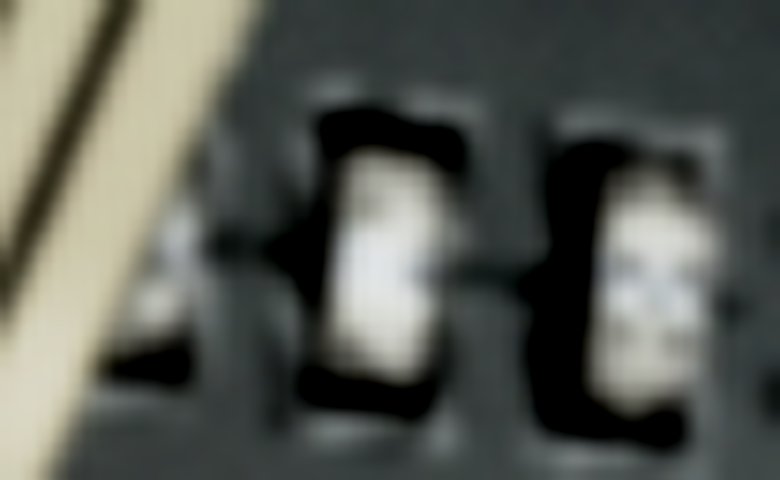

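```bash
python3 - <<'E' 2>/dev/null
from h import *
t=np.load('t2.npy');i0=dict(np.load('im0.npz'));s=np.load('l2.npy')
print(proj("top",W([[0,-.046,.100],[0,0,.089],[0,.046,.0932]])))
def panel(n,im,yc,h,lo,hi):
    a=unwrap(n,im[...,::-1],yc,h)[10:170];a=cv2.resize(a,(156,560));a=np.clip((a-lo)*255/(hi-lo),0,255)
    for d in range(-60,90,30): y=int((d+70)*3.5);cv2.line(a,(0,y),(8,y),(0,0,255),1)
    return a
o=[panel("top",t,-.046,.025,160,250),panel("top",t,0,.014,160,250),panel("top",i0['top'],-.046,.025,160,250),panel("top",i0['top'],0.046,.018,160,250),panel("scene",s,-.046,.025,60,220)]
cv2.imwrite('pics/pan.png',np.hstack(o).astype(np.uint8))
E
```

```text
[[421.38560738 187.68475072]
 [403.62875907 186.87540039]
 [387.16236896 184.72706746]]
```

View pics/pan.png

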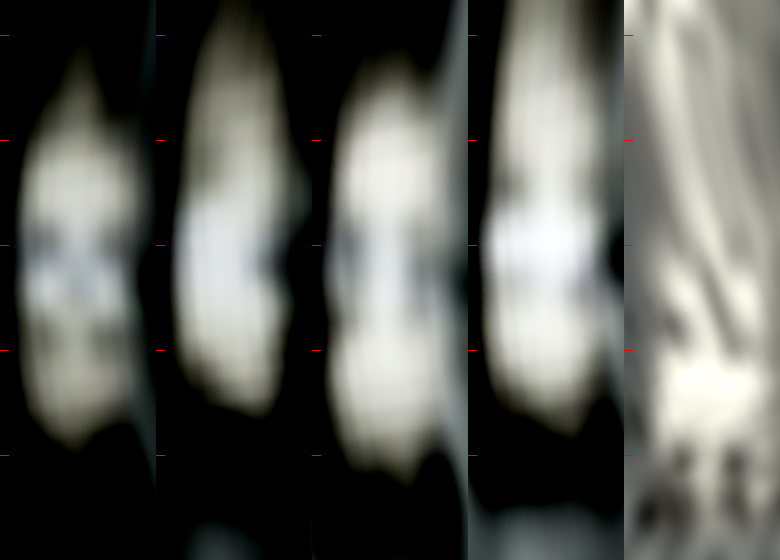

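```bash
python3 - <<'E' 2>/dev/null
from h import *
for c,a,b in(('L',(140,65),(112,402)),('M',(398,88),(380,437)),('R',(640,128),(600,468))):
    A,B=[plane("top",378+x/15-.47,170+y/15-.47,.075)[:2] for x,y in(a,b)]
    print(c,((A-o)@Rm*1e3).round(1),((B-o)@Rm*1e3).round(1),'mid',(((A+B)/2-o)@Rm*1e3).round(1))
E
```

```text
L [36.3 46.6] [-28.8  46.9] mid [ 3.7 46.8]
M [37.1 -1.6] [-30.   -2.7] mid [ 3.5 -2.2]
R [ 34.2 -47. ] [-31.4 -43.4] mid [  1.4 -45.2]
```

Call:
step_arm --targets '[[[0,0,0.04,0,0],[0,0,0.04,0,0],[0,0,0.04,0,0],[0,0,0,0,0],[0,0,0,0,0]]]'

```text
clock: 13.95
tool_pos: [0.372, 0.0461, 0.2253]
orientation: [-0.0, 0.747, 0.665, -0.0]
ft_force: [-0.5, 0.3, -0.1]
gripper_width: -0.0001
```

```bash
cat >> h.py <<'E'
def panel(n,im,yc,h,lo,hi):
    a=unwrap(n,im[...,::-1],yc,h)[10:170];a=cv2.resize(a,(156,560));a=np.clip((a-lo)*255/(hi-lo),0,255)
    for d in range(-60,90,30): y=int((d+70)*3.5);cv2.line(a,(0,y),(8,y),(0,0,255),1)
    return a
E
python3 - <<'E' 2>/dev/null
from h import *
print(arm.state()['tool_pos'])
t=np.mean([vision.capture('top').astype(float) for _ in range(8)],0);np.save('t3.npy',t)
s=np.load('l2.npy')
o=[panel("top",t,.046,.018,160,250),panel("top",t,0,.014,160,250),panel("top",t,-.046,.025,160,250),panel("scene",s,.046,.018,60,220),panel("scene",s,0,.014,60,220)]
cv2.imwrite('pics/pan3.png',np.hstack(o).astype(np.uint8))
a=cv2.resize(t[170:202,378:430,::-1],None,fx=15,fy=15,interpolation=cv2.INTER_CUBIC);cv2.imwrite('pics/t3.png',np.clip((a-150)*255/100,0,255).astype(np.uint8))
E
```

```text
[0.37202322 0.04605715 0.22533353]
```

View pics/pan3.png

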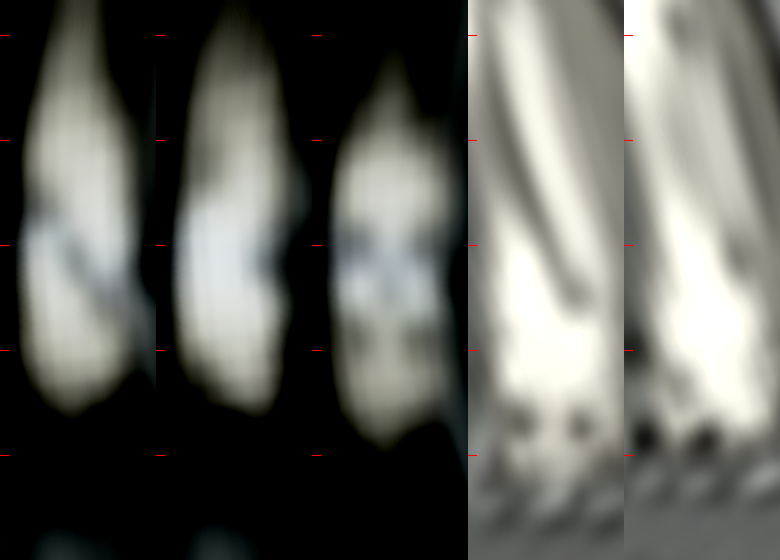

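View pics/t3.png

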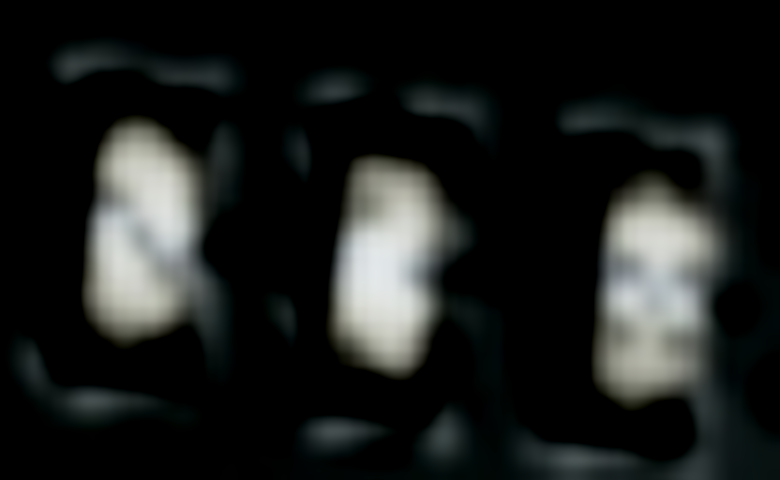

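```bash
python3 - <<'E' 2>/dev/null
from h import *
i=dict(np.load('im0.npz'))['top'];t=np.load('t3.npy')
for im,tag in((i,'i'),(t,'t')):
    g=im.mean(2)
    for yc in(.066,.023,-.023,-.066,-.071):
        for dy in (0,):
            xs=np.arange(-20,21,1)/1e3
            prof=np.zeros(len(xs))
            for yy in np.arange(-2,2.1,1)/1e3:
                uv=proj("top",W(np.c_[xs,np.full(len(xs),yc+yy),np.full(len(xs),.075)])).astype(np.float32)
                prof+=cv2.remap(g.astype(np.float32),uv[None,:,0],uv[None,:,1],cv2.INTER_CUBIC)[0]/5
            w=np.clip(np.median(prof)-8-prof,0,None);print(tag,yc,prof[::4].astype(int),'cx mm',round(float((w*xs).sum()/max(w.sum(),1e-9)*1e3),1))
E
```

```text
i 0.066 [177 171 164 160 157 151 151 168 171 167 163] cx mm 1.8
i 0.023 [172 169 170 172 170 156 145 162 169 169 170] cx mm 3.3
i -0.023 [176 177 176 175 175 159 152 167 172 172 172] cx mm 2.8
i -0.066 [186 185 181 178 178 165 168 182 183 180 180] cx mm 1.6
i -0.071 [177 169 168 174 177 174 174 176 174 169 170] cx mm 0.0
t 0.066 [152 147 140 135 133 128 128 143 146 142 139] cx mm 1.9
t 0.023 [146 145 145 147 146 132 123 138 144 144 144] cx mm 3.3
t -0.023 [150 151 150 151 149 136 129 143 146 147 147] cx mm 2.8
t -0.066 [160 158 153 152 151 140 144 156 160 157 152] cx mm 1.5
t -0.071 [152 144 143 149 151 149 149 151 148 145 145] cx mm 0.0
```

Call:
step_arm --targets '[[[0,0,-0.0415,0,0],[0,0,-0.0415,0,0],[0,0,-0.0415,0,0],[0,0,-0.0415,0,0],[0,0.033,-0.0277,0,0],[0,0.033,-0.0277,0,0],[0,0.032,-0.0277,0,0],[0,0,0,-0.03,0],[0,0,0,-0.03,0],[0,0,0,-0.03,0],[0,0,0,-0.03,0],[0,0,0,0,0],[0,0,0,0,0]]]'

```text
clock: 15.65
tool_pos: [0.4699, -0.2037, 0.1059]
orientation: [-0.0, 0.748, 0.664, -0.0]
ft_force: [0.2, -0.1, 0.3]
gripper_width: -0.0001
```

Call:
step_arm --targets '[[[0,0,0,-0.006,0],[0,0,0,-0.004,0],[0,0,0,-0.002,0],[0,0,0,-0.002,0],[0,0,0,-0.0015,0],[0,0,0,-0.001,0],[0,0,0,0,0],[0,0,0,0,0]]]'

```text
clock: 16.45
tool_pos: [0.4703, -0.2036, 0.0895]
orientation: [0.001, 0.747, 0.664, 0.0]
ft_force: [0.6, -0.2, 5.3]
gripper_width: 0.0002
```

Call:
step_arm --targets '[[[0,0.0013,-0.0001,0,0],[0,0.0013,-0.0002,0,0],[0,0,0,0,0],[0,0,0,0,0]]]'

```text
clock: 16.85
tool_pos: [0.4727, -0.2039, 0.0894]
orientation: [0.0, 0.747, 0.664, -0.0]
ft_force: [-1.0, -0.3, 6.3]
gripper_width: -0.0002
```

Call:
step_arm --targets '[[[0,0,0,0.015,0],[0,0,0,0.015,0],[0,-0.006,-0.03,0,0],[0,-0.006,-0.03,0,0],[0,-0.0053,-0.0303,0,0],[0,0,0,0,0],[0,0,0,-0.014,0],[0,0,0,0,0],[0,0,0,0,0]]]'

```text
clock: 17.75
tool_pos: [0.4551, -0.2933, 0.1049]
orientation: [-0.001, 0.747, 0.665, -0.0]
ft_force: [-0.6, 0.2, -0.3]
gripper_width: 0.0
```

Call:
step_arm --targets '[[[0,0,-0.0008,-0.003,0],[0,0,0,-0.002,0],[0,0,0,-0.002,0],[0,0,0,-0.0015,0],[0,0,0,-0.001,0],[0,0,0,0,0],[0,0,0,0,0]]]'

```text
clock: 18.45
tool_pos: [0.4555, -0.2947, 0.0957]
orientation: [0.0, 0.747, 0.664, 0.0]
ft_force: [0.5, 1.7, 4.8]
gripper_width: -0.0001
```

Call:
step_arm --targets '[[[0,0.002,-0.0002,0,0],[0,0.002,-0.0002,0,0],[0,0.002,-0.0003,0,0],[0,0.002,-0.0002,0,0],[0,0,0,0,0],[0,0,0,0,0]]]'

```text
clock: 19.05
tool_pos: [0.4631, -0.2957, 0.0955]
orientation: [-0.0, 0.747, 0.664, -0.0]
ft_force: [-0.6, 1.2, 5.5]
gripper_width: 0.0002
```

Call:
step_arm --targets '[[[0,0,0,0.04,0],[0,0,0,0.04,0],[0,-0.015,0.02,0.04,0],[0,-0.02,0.045,0.01,0],[0,-0.02,0.045,0,0],[0,-0.02,0.045,0,0],[0,-0.01,0.045,0,0],[0,0,0.045,0,0],[0,0,0.045,0,0],[0,0,0.045,0,0],[0,0,0,0,0]]]'

```text
clock: 20.15
tool_pos: [0.3774, 0.0434, 0.2254]
orientation: [-0.0, 0.745, 0.667, 0.0]
ft_force: [-0.4, -0.5, -0.4]
gripper_width: 0.0001
```

```bash
python3 - <<'E' 2>/dev/null
from h import *
print(arm.state()['tool_pos'])
t=np.mean([vision.capture('top').astype(float) for _ in range(6)],0);np.save('t4.npy',t)
s=np.mean([vision.capture('scene').astype(float) for _ in range(4)],0);np.save('s4.npy',s)
o=[panel("top",t,.046,.018,160,250),panel("top",t,0,.014,160,250),panel("top",t,-.046,.025,160,250),panel("scene",s,.046,.018,60,220),panel("scene",s,-.046,.025,60,220)]
cv2.imwrite('pics/pan4.png',np.hstack(o).astype(np.uint8))
E
```

```text
[0.37737057 0.04340564 0.22537917]
```

View pics/pan4.png

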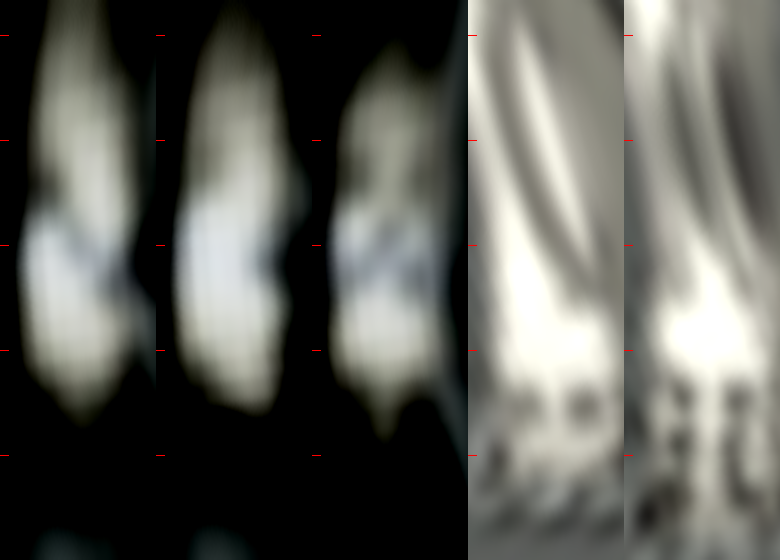

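Call:
step_arm --targets '[[[0.034,0,-0.045,0,0],[0.034,0,-0.045,0,0],[0.034,0,-0.045,0,0],[0.034,0,-0.045,0,0],[0.034,0,-0.045,0,0],[0.034,0,-0.045,0,0],[0.034,0,-0.045,0,0],[0.034,0.0388,-0.0365,0,0],[0.034,0.0388,-0.0365,0,0],[0.034,0,0,-0.03,0],[0.034,0,0,-0.03,0],[0.034,0,0,-0.03,0],[0.034,0,0,0,0],[0.034,0,0,0,0]]]' --squeeze 25

```text
clock: 22.05
tool_pos: [0.4509, -0.3448, 0.1358]
orientation: [-0.0, 0.748, 0.664, -0.0]
ft_force: [-0.5, -0.3, 0.9]
gripper_width: 0.0341
```

```bash
python3 - <<'E' 2>/dev/null
from h import *
s=arm.state();p=s['tool_pos'];print(p,s['orientation'],s['gripper_width'],(p[:2]-o)@Rm)
im=vision.capture("scene")[...,::-1]
cv2.imwrite("pics/p5.png",cv2.resize(im[160:260,360:480],None,fx=6,fy=6,interpolation=cv2.INTER_CUBIC))
E
```

```text
[ 0.4509044  -0.34477131  0.13582135] [-3.53128062e-04  7.47610204e-01  6.64137679e-01 -4.51595732e-05] 0.034073179249468025 [-0.00262699 -0.09673846]
```

View pics/p5.png

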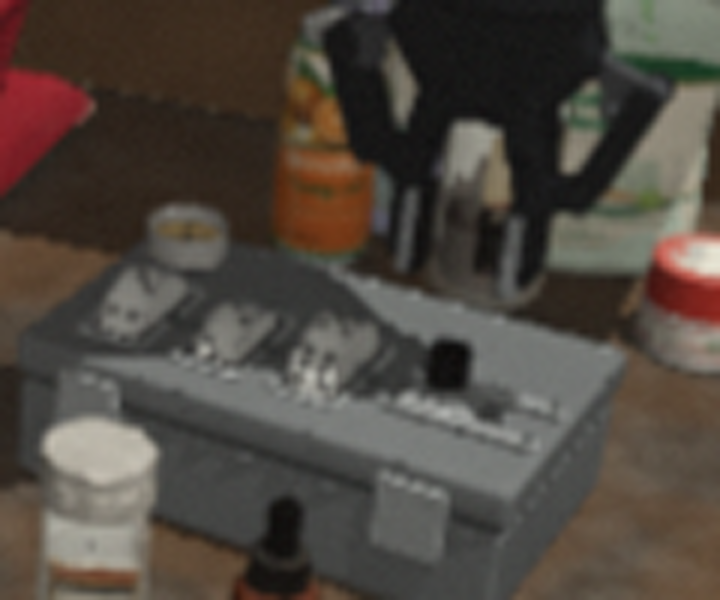

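Call:
step_arm --targets '[[[0.034,0.004,0,0,0],[0.034,0,0,-0.02,0],[0.034,0,0,-0.015,0],[0.034,0,0,-0.01,0],[0.034,0,0,0,0],[0.034,0,0,0,0]]]'

```text
clock: 22.7
tool_pos: [0.4556, -0.3447, 0.0913]
orientation: [0.001, 0.747, 0.664, 0.0]
ft_force: [-0.2, 0.3, 0.0]
gripper_width: 0.0342
```

Call:
step_arm --targets '[[[0.034,0,0,-0.004,0],[0.034,0,0,0,0],[0,0,0,0,0],[0,0,0,0,0],[0,0,0,0,0],[0,0,0,0,0]]]'

```text
clock: 23.3
tool_pos: [0.4553, -0.3447, 0.0868]
orientation: [0.0, 0.747, 0.664, -0.0]
ft_force: [-1.4, -0.9, 3.9]
gripper_width: 0.0167
```

Call:
step_arm --targets '[[[0,-0.0002,-0.002,0,0],[0,-0.0002,-0.002,0,0],[0,-0.0002,-0.002,0,0],[0,0,0,0,0]]]'

```text
clock: 23.7
tool_pos: [0.4546, -0.35, 0.0867]
orientation: [-0.0, 0.747, 0.665, 0.0]
ft_force: [-1.7, 2.5, 6.6]
gripper_width: 0.0166
```

Call:
step_arm --targets '[[[0,-0.0003,-0.0025,0,0],[0,-0.0003,-0.0025,0,0],[0,-0.0003,-0.0025,0,0],[0,-0.0003,-0.0025,0,0],[0,-0.0003,-0.0025,0,0],[0,-0.0003,-0.0025,0,0],[0,-0.0003,-0.0025,0,0],[0,0,0,0,0]]]'

```text
clock: 24.5
tool_pos: [0.4522, -0.3675, 0.0867]
orientation: [-0.0, 0.747, 0.664, 0.0]
ft_force: [-3.0, 2.2, 6.7]
gripper_width: 0.0169
```

Travel is 23 mm so far. I'll pull to the stop.

Call:
step_arm --targets '[[[0,-0.0001,-0.001,0,0],[0,-0.0001,-0.001,0,0],[0,-0.0001,-0.001,0,0],[0,0,0,0,0],[0,0,0,0,0],[0,0,0,0,0]]]'

```text
clock: 25.1
tool_pos: [0.4519, -0.3696, 0.0867]
orientation: [-0.001, 0.747, 0.665, 0.001]
ft_force: [-2.0, 6.6, 8.7]
gripper_width: 0.0167
```

Call:
step_arm --targets '[[[0.034,0,0,0,0],[0.034,0,0,0,0],[0.034,0,0,0,0],[0.034,0,0,0,0],[0.034,0,0,0.02,0],[0.034,0,0,0.04,0],[0.034,0,0,0.04,0],[0.034,0,0,0.03,0],[0.034,-0.02,0.045,0.01,0],[0.034,-0.02,0.045,0,0],[0.034,-0.02,0.045,0,0],[0.034,-0.01,0.045,0,0],[0.034,0,0.045,0,0],[0.034,0,0.045,0,0],[0.034,0,0.045,0,0],[0.034,0,0.045,0,0],[0.034,0,0.045,0,0],[0.034,0,0,0,0]]]'

```text
clock: 26.9
tool_pos: [0.3816, 0.0383, 0.2266]
orientation: [-0.0, 0.745, 0.667, 0.001]
ft_force: [-0.6, 0.6, 0.1]
gripper_width: 0.0338
```

```bash
python3 - <<'E' 2>/dev/null
from h import *
s=arm.state();print(s['clock'],s['tool_pos'],s['ft_force'])
t=np.mean([vision.capture('top').astype(float) for _ in range(4)],0)
sc=np.mean([vision.capture('scene').astype(float) for _ in range(4)],0)
h=[panel("top",t,.046,.018,160,250),panel("top",t,0,.014,160,250),panel("top",t,-.046,.025,160,250)]
A=np.hstack(h);B=cv2.resize(t[145:220,360:465,::-1],(320,280));C=cv2.resize(sc[185:265,355:470,::-1],(320,280))
cv2.imwrite('pics/fin.png',np.hstack([A,np.vstack([B,C])]).astype(np.uint8))
E
```

```text
26.9 [0.38156276 0.03828199 0.22663089] [-0.63310704  0.57080556  0.1004575 ]
```

View pics/fin.png

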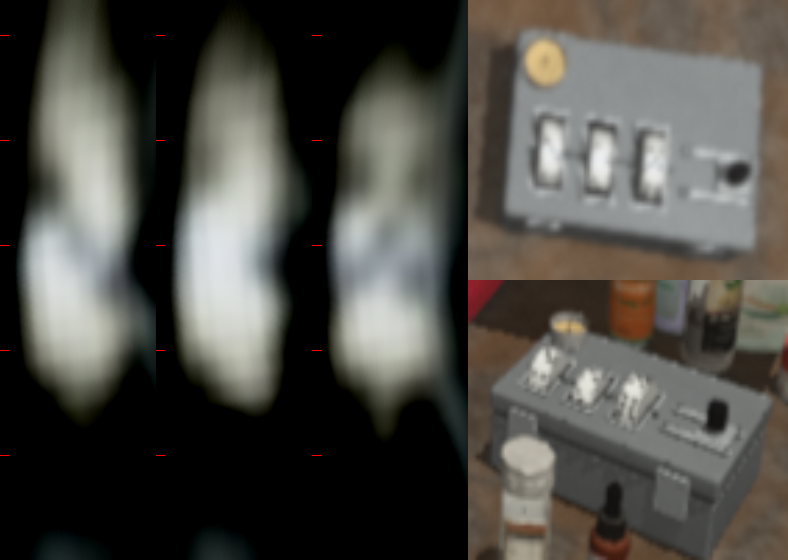

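```bash
python3 - <<'E'
from h import *
im=vision.capture('top');g=im.max(2)
m=np.zeros(g.shape,np.uint8);m[180:200,432:456]=(g[180:200,432:456]<70)
i0=dict(np.load('im0.npz'))['top'].max(2);m0=np.zeros_like(m);m0[180:200,432:456]=i0[180:200,432:456]<70
q=[]
for k in(m0,m):
    M=cv2.moments(k,True);X=plane("top",M['m10']/M['m00'],M['m01']/M['m00'],.097);q.append((X[:2]-o)@Rm);print(M['m00'],q[-1])
print((q[1]-q[0])*1e3)
arm.sign_off()
E
```

```text
20.0 [ 3.04669817e-05 -9.37996841e-02]
28.0 [-0.00050586 -0.11875475]
[ -0.5363222  -24.95506633]
the job is handed in; nothing more can be done
```

The chest should be unlocked: the wheels read 3 - 2 - 5, the bolt is drawn to its stop and released, and the job is handed in. I have no verdict back from it.

- **Wheels:** I rolled the left wheel from four pips to three and the right from six to five. A camera check then showed both had gone slightly too far, so I corrected the left by about 2.4 mm and the right by 8 mm. The pressing forces I read were no more than about 6 N. I never touched the middle wheel.
- **Bolt:** I gripped the knob and drew it until it met its stop. The camera measured 24.95 mm of travel against the 25 mm expected. I then opened the fingers and withdrew. The arm finished well clear of the chest with no contact force.
- **Last pictures:** They show three, two and five pips up, at about +1°, −6° and −3° from straight up. The candle, jar and dropper look unmoved; I did not measure the other bystanders at the end.

**Uncertain:** Those wheel angles are only good to about 5°. The lid corners and the index marks on the lid disagreed by about 2.5 mm in x, and I used a compromise between them. The middle wheel's height was estimated rather than felt. The bolt drew fully, and it only does that when all three wheels are within about 9° of straight up.

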